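Tip the short dessert lifter out of its deep utensil holder

TASK

The short orange-handled dessert lifter has slipped to the bottom of the tall blue-banded utensil holder in the slanted rack, too deep to reach. Take that holder out, tip it low over the empty end of the sheet pan (beside the two plated desserts) so that the lifter slides out gently and lies flat there, then set the holder back in the bay it came from, fully home as it stood. Leave the desserts and the red-banded holder undisturbed.

Things in the scene. Friction and masses are not known exactly. Their poses are not given: they have to be found in the camera images.
- holder: Blue-banded utensil holder, an open square steel tube 54 x 54 mm outside, 190 mm long, walls and floor 3 mm, loose, about 0.28 kg. Origin: outside of its closed floor, centre; z runs up the tube to the open mouth. It starts in one of the rack's two bays, leaning 45 degrees from vertical, mouth up and to the rack's front (-x); its -x wall lies on the bed, its floor on the foot ledge.
- holder_grip (a point): Point on the holder's axis 150 mm from its origin, a good place to grip it across its two flat side walls (along its own y, 54 mm). The upper 75 mm of the tube stand clear of the bed and cheeks. Axes as the holder's.
- holder_mouth (a point): Centre of the holder's open mouth, 190 mm from its origin along its z; the blue band covers the last 18 mm. Smooth inside (friction about 0.18): the lifter slides once the mouth points about 12 degrees below horizontal; 18 to 20 is sure.
- lifter: Dessert lifter, 118 mm long, loose, 0.06 kg: orange handle 58 x 18 x 12 mm, flat steel blade 46 x 36 x 3 mm. Origin: middle of its flat underside; x runs from handle end (-59 mm) to blade tip (+59 mm). It starts at the bottom of the blue holder, handle end 69 mm below the mouth, underside on the holder's -x wall; a 16 mm slot in the +x wall (facing up and back) shows it.
- pan: Aluminium sheet pan, 240 (x) x 330 (y) x 25 mm high, fixed, rim 3 mm thick, inner floor 3 mm above the counter. Origin: centre of its underside. The two plated desserts stand in its -y end; its +y end (y = -45 to +160 mm in its own frame) is empty.
- rack: Slanted steel utensil rack, fixed. Origin: on the counter under its middle; -x is its front. Two bays, centred at y = +65 and -65 mm, each with a bed leaning 45 degrees from vertical (upper end to the front), 115 mm long, a foot ledge square to it, and two side cheeks 18 mm high, 64 mm apart. Bed and ledge meet at x = +45, z = 30 mm.
- rack_top (a point): Middle of the upper edge of the rack's bed, between the bays, about 111 mm above the counter. The bays are open above and behind: a holder lifts off square to the bed (towards rack +x and up). Let go within a few mm of its seat, it slides home down the bed by itself.
- other_holder: Red-banded holder in the other bay: same tube, same origin and axes, filled with long-handled tools that stick out up to 78 mm beyond its mouth, loose, about 0.55 kg. Leave it alone.
- bowl1: Plated dessert: white bowl 94 mm across, 36 mm high, a golden square in it 40 mm high, loose, 0.26 kg. Origin: centre of its underside. It stands in the pan's -y end. Leave it alone.
- bowl2: The second plated dessert, same as the first. Leave it alone.
Not all that is in view belongs to the job. What is shaped like the holder but pink is not meant.

How it is judged:
By the outcome, as a careful person would: the job done as asked, in the order asked, and still so for the second after the job is handed in, with the robot touching nothing.
It also fails if it takes over 62 s, if anything falls off the work surface, if the arm or the gripper's body presses on something with over 40 N, if the wrist force passes 120 N, or if a joint passes its speed limit or range.

ROBOT

A 7-joint arm with a two-finger parallel gripper is mounted at the origin on the work surface. World frame = base frame: x ahead of the robot, y to its left, z up, the work surface at z = 0. Lengths are in m, angles in rad, forces in N, time in s.
With the tool pointing down it reaches from about 0.35 to 0.9 m from the base axis. Payload 7.2 kg.
Tool frame: the origin (TCP) lies at the centre of the arm's flange, where the gripper is bolted on; the fingertips stand 182 mm ahead of it and the grasp point (between the pads) lies 163 mm ahead of it; z points along the fingers, y is the line along which they close (so a half turn about z gives the same grasp; the last joint's range is limited). The gripper opens to 88 mm and grips with 3 to 60 N. Pads are 20 mm wide; open, the fingers measure 115 mm over their backs; the gripper's body (75 mm by 178 mm) begins 61 mm behind the grasp point.
Start: joints at [-1.282, 0.411, -0.013, 1.596, 0.006, 1.134, -0.082], TCP at [0.218, 0.586, 0.405] pointing down, gripper open.
Joint ranges: [-2.95, 2.95], [-0.29, 1.99], [-1.47, 1.44], [0.14, 2.54], [-1.03, 4.17], [0.13, 1.85], [-2.86, 2.86]. Speed limits (rad/s): [2.39, 2.39, 3.01, 3.01, 3.14, 3.14, 3.14].

INTERFACE

Orientations are given as a rotation vector (axis times angle).
In Python, from bench import manip gives the robot as it stands.
- The arm moves only by the tool step_arm, never from a script. Its argument "plan" is a list of rows, each a list of 4 numbers: the shift along the tool's x, y, z in cm, then the turn about the tool's z in rad. A call has 1 to 8 rows; each row is the pose to reach, as a shift and turn from the pose commanded when the call began, along the tool's axes at that moment; what a row does not reach only later rows make up. A row lasts 1/8 s, in which the tool goes at most 62.5 mm and 10.7 degrees, less where a joint would pass 70% of its speed; a pose out of reach is approached as far as the arm can. A call with a gripper value outside its range is refused whole. "gripper" is the gripper command: -1 is shut, 1 is fully open, values between are in proportion, set as the call begins (left out, the last holds). The fingers move at their own pace and stop on an object; "force" is the grip in N (left out, the last holds). Time passes only in rows, so rows that repeat a pose let the fingers close. It gives the time, the measured TCP pose, the force, the opening and the grip force at its end, in the units of the state.
- manip.state(): the state, without advancing time (a new reading comes with each control period).
- manip.snapshot(name): name is "side" or "top" or "wrist"; returns a dict with "pixels" (400x640x3 uint8, red, green, blue), "camera_matrix" (3x3 intrinsics, pixels), "R" (3x3) and "t" (3): a world point X has camera coordinates R X + t; the wrist camera has in their place "T_tool_cam" (4x4, takes a point from camera to tool coordinates, whose origin is the TCP and whose axes are the flange's). Camera axes: x right, y down, z forward; pixel columns grow to the right and rows downward; lengths in m; the calibration is good to about 2 mm. A picture is of the moment at which its call begins: read the wrist's pose just before it. There is no depth.
- manip.sign_off(): hands the job in; it is judged then, once.
Trained networks look in a picture, given as the dict that the camera call returned (one of the last four; its "shot" number tells which), for a name from the list of things; names that differ only in an ending like _2 or _b are one class to them, and where a whole thing is asked for, a point or a joint stands for the part that bears it (a point fixed in the world has none). Each returns a list of dicts, best first, with "confidence" (0 to 1); they miss things now and then, are a little off and sometimes report something else, mostly with a low value. They report only what shows in the picture. A call takes as long as a camera call. They do not tell look-alikes from the thing itself.
- manip.recognise(picture, query): "position" ([x, y, z] in m, in world coordinates, good to about 4 mm: the middle of the surface that is visible of it).
- manip.spot_point(picture, query): "position" ([x, y, z] in m, in world coordinates, good to about 4 mm: a listed point, or the origin of a listed thing).
The state is a dict: "t": time; "q": joint angles; "qvel": joint speeds; "joint_efforts": joint torques, N m; "tcp_pos": TCP position; "ee_rot": TCP orientation; "wrist_force": force on the tool from outside, world axes, zero at the start; "moment": the same for the moment, N m; "width": finger opening in m; "grip_force": force on a finger pad.
Only numpy, scipy, OpenCV 4.12 (cv2) and the standard library are available. Lean on these libraries where they do the work, as an engineer would, in place of code of your own. Each camera call takes 0.05 s, during which the arm holds its last target. There are 200 camera calls.

## Working session

There is one attempt and no reset: what is moved stays moved. The work goes in short steps, Python scripts to look and compute and a tool call to move; the robot and the scene stay as the last step left them, time stands still between calls to the robot, and variables do not carry over. Pictures are saved under pics/ and viewed, at most 10 in all, crops included, and the job is handed in when it is done.

Besides the shell and the picture viewer there is one more tool, called as name(argument=value, ...) on one line, values as JSON. step_arm: Moves the arm, as the interface text tells. Its arguments: {"type":"object","properties":{"plan":{"type":"array"},"gripper":{"type":"number"},"force":{"type":"number"}},"required":["plan"]}

```bash
mkdir -p pics
cat > h.py <<'E'
from bench import manip
import numpy as np, cv2
from scipy.spatial.transform import Rotation as Ro
def snap(n,save=None):
    s=manip.state(); p=manip.snapshot(n)
    if 'R' not in p:
        R=Ro.from_rotvec(s['ee_rot']).as_matrix(); T=np.eye(4);T[:3,:3]=R;T[:3,3]=s['tcp_pos']
        T=np.linalg.inv(T@p['T_tool_cam']); p['Rw'],p['tw']=T[:3,:3],T[:3,3]
    else: p['Rw'],p['tw']=np.array(p['R']),np.array(p['t'])
    if save: cv2.imwrite('pics/'+save,p['pixels'][:,:,::-1])
    return p
def proj(p,X):
    c=p['Rw']@np.array(X)+p['tw']; u=np.array(p['camera_matrix'])@c; return u[:2]/u[2]
def tri(ps,uvs):
    P=[np.array(p['camera_matrix'])@np.c_[p['Rw'],p['tw']] for p in ps]
    A=np.vstack([np.r_[[uv[0]*M[2]-M[0]],[uv[1]*M[2]-M[1]]] for M,uv in zip(P,uvs)])
    v=np.linalg.svd(A)[2][-1]; return v[:3]/v[3]
E
python3 - <<'E'
from h import *
np.set_printoptions(precision=3,suppress=True)
s=manip.state(); print(s['t'],s['tcp_pos'],s['ee_rot'],s['width'])
for n in ['side','top']:
    p=snap(n,n+'0.png'); print(n,'campos',-p['Rw'].T@p['tw'])
    for q in ['holder','holder_grip','holder_mouth','pan','rack','rack_top','other_holder','bowl1','lifter']:
        print(q,[(np.array(d['position']).round(3).tolist(),round(d['confidence'],2)) for d in manip.spot_point(p,q)[:3]])
E
```

```text
0.0 [0.218 0.585 0.404] [-0.557 -3.092  0.003] 0.08775090522791416
side campos [0.343 0.469 0.803]
holder [([0.362, 0.213, 0.023], 0.89), ([0.629, 0.118, 0.048], 0.77)]
holder_grip [([0.309, 0.07, 0.029], 0.87), ([0.522, 0.125, 0.157], 0.82)]
holder_mouth [([0.293, 0.037, 0.028], 0.84), ([0.491, 0.126, 0.181], 0.75)]
pan [([0.626, 0.116, 0.046], 0.7), ([0.526, -0.267, 0.003], 0.67)]
rack []
rack_top [([0.533, 0.189, 0.109], 0.9)]
other_holder [([0.638, 0.244, 0.049], 0.82)]
bowl1 [([0.583, -0.365, 0.004], 0.77), ([0.476, -0.37, 0.006], 0.76), ([0.524, 0.126, 0.157], 0.18)]
lifter []
top campos [ 0.461 -0.051  1.085]
holder [([0.363, 0.211, 0.026], 0.88), ([0.626, 0.112, 0.048], 0.81)]
holder_grip [([0.307, 0.076, 0.022], 0.78), ([0.514, 0.125, 0.154], 0.77), ([0.579, -0.368, 0.002], 0.33)]
holder_mouth [([0.488, 0.124, 0.184], 0.95), ([0.289, 0.038, 0.03], 0.76), ([0.568, 0.122, 0.074], 0.65)]
pan [([0.522, -0.265, 0.003], 0.75)]
rack []
rack_top [([0.532, 0.185, 0.109], 0.82), ([0.582, -0.369, 0.005], 0.6), ([0.569, 0.186, 0.004], 0.55)]
other_holder [([0.638, 0.244, 0.046], 0.78)]
bowl1 [([0.579, -0.367, 0.005], 0.57)]
lifter [([0.569, 0.12, 0.075], 0.6)]
```

View pics/side0.png

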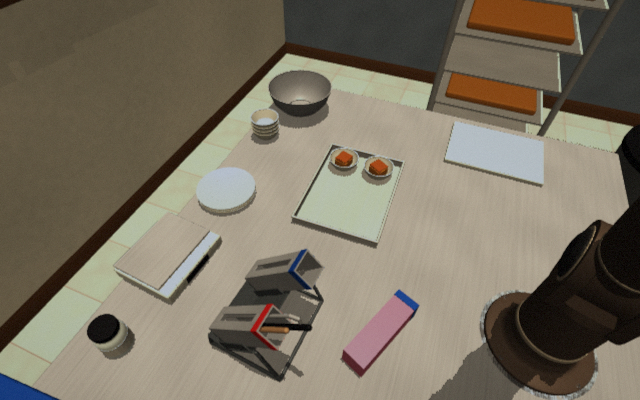

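View pics/top0.png

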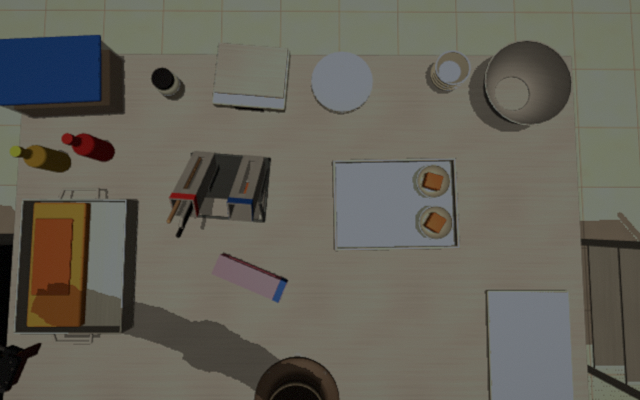

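The top and side views agree. The blue holder is in the -y bay: in the top picture its mouth is at about (240,203), and the red one is beside it at about (190,195). The pink decoy lies flat at (250,277). The pan is at (333–455, 160–248), and its left (+y) end is empty. The rack is yawed about -4.3°. I'll rise and go above the grip point.

step_arm(plan=[[0,0,-5,0],[-10,-7,-6,-0.1],[-16,-11,-6,-0.2],[-22,-15,-6,-0.28],[-28,-20,-6,-0.28],[-33,-24,-6,-0.28],[-38,-28,-6,-0.28],[-44.3,-32.7,-6,-0.28]], gripper=1)

```text
t: 2.0
tcp_pos: [0.4595, 0.2188, 0.4648]
ee_rot: [0.12, 3.139, 0.001]
wrist_force: [1.1, 1.5, -0.2]
width: 0.0878
grip_force: 0.0
```

```bash
cat >> h.py <<'E'
np.set_printoptions(precision=4,suppress=True)
def st():
    s=manip.state(); R=Ro.from_rotvec(s['ee_rot']).as_matrix(); g=np.array(s['tcp_pos'])+.163*R[:,2]
    print('t',round(s['t'],2),'grasp',g,'x',R[:,0],'F',np.array(s['wrist_force']).round(1),'w',round(s['width'],4),round(s['grip_force'],1)); return g,R
def shift(target,yaw=None):
    g,R=st(); print('shift cm',(R.T@(np.array(target)-g)*100).round(2))
E
python3 - <<'E'
from h import *
st(); p=snap('wrist','w1.png')
for q in ['holder','holder_grip','holder_mouth','rack_top','other_holder']:
    print(q,[(np.array(d['position']).round(3).tolist(),round(d['confidence'],2)) for d in manip.spot_point(p,q)[:3]])
shift([.520,.124,.155])
E
```

```text
t 2.0 grasp [0.4597 0.2189 0.3018] x [-0.9971  0.0766 -0.0007] F [ 1.1  1.5 -0.2] w 0.0878 0.0
holder [([0.628, 0.114, 0.051], 0.84), ([0.359, 0.212, 0.025], 0.78)]
holder_grip [([0.303, 0.075, 0.032], 0.56), ([0.532, 0.19, 0.109], 0.5)]
holder_mouth [([0.288, 0.035, 0.028], 0.8), ([0.495, 0.125, 0.186], 0.74)]
rack_top [([0.533, 0.187, 0.113], 0.94)]
other_holder [([0.635, 0.244, 0.05], 0.57)]
t 2.3 grasp [0.4582 0.2219 0.3014] x [-0.9972  0.0753  0.0004] F [0.5 0.4 0.4] w 0.0876 0.0
shift cm [-6.9  -9.3  14.63]
```

step_arm(plan=[[-3.5,-4.7,3,0],[-6.9,-9.3,4,0],[-6.9,-9.3,8,0],[-6.9,-9.3,12,0],[-6.9,-9.3,14.6,0],[-6.9,-9.3,14.6,0]])

```text
t: 3.05
tcp_pos: [0.5195, 0.1243, 0.3167]
ee_rot: [-0.116, -3.135, 0.002]
wrist_force: [0.4, 0.8, 0.9]
width: 0.0879
grip_force: 0.0
```

Run:
```python
from h import *
p=snap('wrist'); s=snap('side','s2.png'); 
for n,pp in (('w',p),('s',s)):
  for q in ['holder','holder_grip','holder_mouth']:
    print(n,q,[(np.array(d['position']).round(3).tolist(),round(d['confidence'],2)) for d in manip.spot_point(pp,q)[:3]])
shift([.520,.124,.155])
```

```text
w holder [([0.628, 0.116, 0.048], 0.78), ([0.57, 0.189, -0.002], 0.44)]
w holder_grip []
w holder_mouth [([0.493, 0.126, 0.184], 0.57)]
s holder [([0.629, 0.117, 0.048], 0.87), ([0.364, 0.21, 0.024], 0.79), ([0.636, 0.244, 0.049], 0.32)]
s holder_grip [([0.308, 0.072, 0.027], 0.98), ([0.524, 0.122, 0.155], 0.78), ([0.475, -0.366, 0.003], 0.58)]
s holder_mouth [([0.492, 0.123, 0.183], 0.89), ([0.291, 0.035, 0.029], 0.58)]
t 3.45 grasp [0.5209 0.1229 0.1563] x [-0.9971  0.0766 -0.0013] F [-0.1  0.7  0.6] w 0.088 0.0
shift cm [0.1  0.1  0.13]
```

step_arm(plan=[[0,0,0,0],[0,0,0,0],[0,0,0,0],[0,0,0,0],[0,0,0,0]], gripper=-1, force=35)

```text
t: 4.08
tcp_pos: [0.5205, 0.1227, 0.3184]
ee_rot: [-0.121, -3.139, -0.0]
wrist_force: [0.8, -0.1, 0.0]
width: 0.0536
grip_force: 35.0
```

step_arm(plan=[[-0.5,0,-0.5,0],[-1.5,0,-1.5,0],[-3,0,-3,0],[-4.5,0,-4.5,0],[-6,0,-6,0],[-6,0,-9,0],[-6,0,-12,0],[-6,0,-12,0]])

```text
t: 5.08
tcp_pos: [0.5813, 0.1178, 0.4409]
ee_rot: [0.121, 3.135, 0.002]
wrist_force: [-0.3, 0.0, -4.2]
width: 0.0542
grip_force: 35.0
```

Run:
```python
from h import *
s=snap('side','s3.png')
for q in ['holder','holder_mouth']:
    print(q,[(np.array(d['position']).round(3).tolist(),round(d['confidence'],2)) for d in manip.spot_point(s,q)[:4]])
cv2.imwrite('pics/s3c.png',cv2.resize(s['pixels'][150:390,150:450,::-1],None,fx=2,fy=2))
shift([.523,-.200,.25])
```

```text
holder [([0.363, 0.215, 0.027], 0.91), ([0.69, 0.11, 0.169], 0.81)]
holder_mouth [([0.294, 0.033, 0.03], 0.76), ([0.476, -0.372, 0.003], 0.71), ([0.551, 0.122, 0.302], 0.63)]
t 5.22 grasp [0.5798 0.118  0.2741] x [-0.9971  0.0766  0.0017] F [-0.6  0.1 -3.4] w 0.0537 35.0
shift cm [  3.22 -32.14   2.44]
```

View pics/s3c.png

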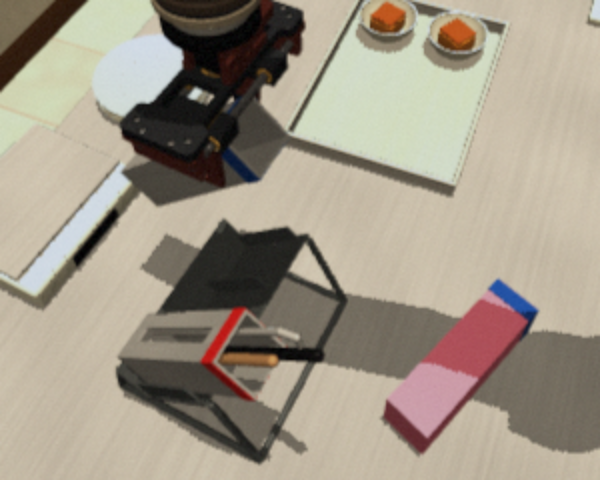

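The holder is out, still at about 45°, and the red holder is undisturbed. Next I move it over the empty end of the pan.

step_arm(plan=[[1,-5,0,0],[2,-11,0,0],[3,-17,0,0],[3.2,-23,0,0],[3.2,-29,1,0],[3.2,-32,4,0],[3.2,-32,8,0],[3.2,-32,11,0]])

```text
t: 6.22
tcp_pos: [0.5228, -0.1988, 0.3254]
ee_rot: [-0.122, -3.136, -0.001]
wrist_force: [1.1, 1.1, -2.8]
width: 0.054
grip_force: 35.0
```

Run:
```python
from h import *
s=snap('side'); 
for n in ['top','side']:
  s=snap(n)
  for q in ['holder','holder_mouth','pan']:
    print(q,[(np.array(d['position']).round(3).tolist(),round(d['confidence'],2)) for d in manip.spot_point(s,q)[:4]])
cv2.imwrite('pics/s4c.png',cv2.resize(s['pixels'][100:300,220:470,::-1],None,fx=2.4,fy=2.4))
st()
```

```text
holder [([0.625, -0.206, 0.05], 0.71), ([0.362, 0.21, 0.029], 0.69)]
holder_mouth []
pan [([0.637, 0.244, 0.046], 0.19)]
holder [([0.362, 0.211, 0.026], 0.69), ([0.63, -0.207, 0.057], 0.55)]
holder_mouth [([0.496, -0.198, 0.192], 0.88), ([0.294, 0.036, 0.03], 0.88)]
pan [([0.526, -0.266, 0.004], 0.55)]
t 6.67 grasp [ 0.5245 -0.1986  0.1666] x [-0.9971  0.0765 -0.0021] F [ 0.1  0.2 -3.1] w 0.0543 35.0
```

View pics/s4c.png

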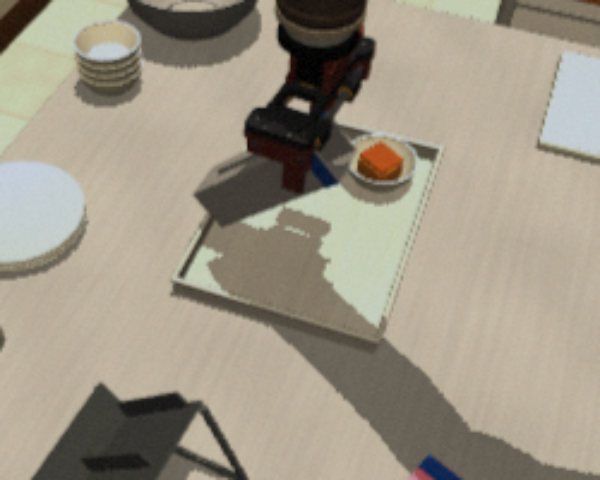

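step_arm(plan=[[0,0,2,0],[0,0,3.5,0],[0.3,0,4.2,0],[1.2,0,4.9,0],[2.1,0,5.7,0],[3,0,6.6,0],[3.8,0,7.6,0],[3.8,0,7.6,0]], force=9)

```text
t: 7.68
tcp_pos: [0.485, -0.1955, 0.2515]
ee_rot: [-0.121, -3.137, -0.001]
wrist_force: [0.4, -0.8, -3.2]
width: 0.054
grip_force: 9.0
```

Run:
```python
from h import *
for n in ['top','side']:
  s=snap(n)
  for q in ['holder','holder_mouth']:
    print(q,[(np.array(d['position']).round(3).tolist(),round(d['confidence'],2)) for d in manip.spot_point(s,q)[:4]])
st()
```

```text
holder [([0.36, 0.212, 0.027], 0.84)]
holder_mouth [([0.287, 0.039, 0.028], 0.71)]
holder [([0.619, -0.201, 0.022], 0.74), ([0.366, 0.208, 0.021], 0.55)]
holder_mouth [([0.45, -0.196, 0.105], 0.78), ([0.296, 0.035, 0.028], 0.69)]
t 7.97 grasp [ 0.4863 -0.1956  0.0895] x [-0.9971  0.0765 -0.0004] F [-0.2 -0.5 -1.7] w 0.0538 9.0
```

step_arm(plan=[[0.7,0,1.1,0],[1.3,0,2.3,0],[1.7,0,3.3,0],[2.1,0,4.3,0],[2.5,0,5.3,0],[2.5,0,5.8,0],[2.5,0,5.8,0]])

```text
t: 8.85
tcp_pos: [0.4609, -0.1937, 0.194]
ee_rot: [-0.121, -3.138, -0.0]
wrist_force: [0.1, 0.3, -2.3]
width: 0.054
grip_force: 9.0
```

step_arm(plan=[[0,0,0,0],[0,0,0,0],[0,0,0,0]], gripper=1)

```text
t: 9.22
tcp_pos: [0.4613, -0.1937, 0.1947]
ee_rot: [0.12, 3.138, -0.0]
wrist_force: [-0.1, 1.1, 0.5]
width: 0.0806
grip_force: 0.0
```

Run:
```python
from h import *
for n in ['top','side']:
  s=snap(n)
  for q in ['holder','holder_mouth']:
    print(q,[(np.array(d['position']).round(3).tolist(),round(d['confidence'],2)) for d in manip.spot_point(s,q)[:4]])
st()
```

```text
holder [([0.614, -0.208, 0.029], 0.76), ([0.361, 0.212, 0.03], 0.71), ([0.529, 0.184, 0.108], 0.49)]
holder_mouth [([0.423, -0.193, 0.028], 0.95), ([0.288, 0.038, 0.03], 0.56), ([0.462, -0.193, 0.027], 0.44)]
holder [([0.364, 0.21, 0.024], 0.68), ([0.611, -0.202, 0.028], 0.66)]
holder_mouth [([0.424, -0.191, 0.027], 0.66), ([0.523, -0.266, 0.001], 0.51)]
t 9.53 grasp [ 0.4611 -0.1937  0.0315] x [-0.9971  0.0767 -0.    ] F [-0.2  0.  -0.6] w 0.0876 0.0
```

step_arm(plan=[[-5,0,0,0],[-10.7,0,0,0],[-10.7,0,0,0],[-10.7,0,0,0]])

```text
t: 10.02
tcp_pos: [0.5669, -0.2019, 0.1938]
ee_rot: [-0.121, -3.137, -0.0]
wrist_force: [-0.8, 0.3, -0.1]
width: 0.0878
grip_force: 0.0
```

step_arm(plan=[[0,0,0,0],[0,0,0,0],[0,0,0,0],[0,0,0,0],[0,0,0,0]], gripper=-1, force=6)

```text
t: 10.65
tcp_pos: [0.5676, -0.2019, 0.1946]
ee_rot: [-0.121, -3.139, -0.0]
wrist_force: [-1.3, 0.0, 2.6]
width: 0.054
grip_force: 6.0
```

step_arm(plan=[[-0.4,0,-0.5,0],[-0.8,0,-1,0],[-1.3,0,-1.5,0],[-2,0,-2,0],[-3,0,-2.4,0],[-3,0,-2.4,0]])

```text
t: 11.4
tcp_pos: [0.5989, -0.2041, 0.219]
ee_rot: [0.119, 3.137, -0.001]
wrist_force: [1.1, -0.6, -1.5]
width: 0.0538
grip_force: 6.0
```

Run:
```python
from h import *
for n in ['top','side']:
  s=snap(n)
  for q in ['holder','holder_mouth']:
    print(q,[(np.array(d['position']).round(3).tolist(),round(d['confidence'],2)) for d in manip.spot_point(s,q)[:4]])
st()
```

```text
holder [([0.362, 0.21, 0.026], 0.8)]
holder_mouth [([0.289, 0.038, 0.028], 0.97)]
holder [([0.644, -0.204, 0.057], 0.97), ([0.362, 0.211, 0.026], 0.59)]
holder_mouth [([0.291, 0.035, 0.03], 0.69), ([0.525, -0.267, 0.0], 0.2)]
t 11.7 grasp [ 0.5974 -0.2042  0.0554] x [-0.997   0.0768  0.0002] F [ 0.2 -0.3 -1.3] w 0.054 6.0
```

Run:
```python
from h import *
s=snap('side')
cv2.imwrite('pics/s5c.png',cv2.resize(s['pixels'][120:270,260:460,::-1],None,fx=4,fy=4))
F=[]
# silhouette guide: project mouth-lower-edge hypotheses
for th in (0,10): 
    g,R=st(); a=np.array([R[0,0],R[1,0],0])*np.cos(np.radians(th))+np.array([0,0,-np.sin(np.radians(th))])
    up=np.cross(a,R[:,1]); up*=np.sign(up[2])
    for sg in (1,-1):
      for k in (145,-45): print(th,k,sg,((proj(s,g+a*k/1000+up*.027+sg*R[:,1]*.027)-[260,120])*4).round())
```

```text
t 11.75 grasp [ 0.5974 -0.2042  0.0553] x [-0.997   0.0768  0.0003] F [ 0.3  0.4 -1.6] w 0.0541 6.0
0 145 1 [425. 334.]
0 -45 1 [168. 240.]
0 145 -1 [455. 281.]
0 -45 -1 [204. 192.]
t 11.75 grasp [ 0.5974 -0.2042  0.0553] x [-0.997   0.0768  0.0003] F [ 0.3  0.4 -1.6] w 0.0541 6.0
10 145 1 [425. 361.]
10 -45 1 [175. 235.]
10 145 -1 [454. 307.]
10 -45 -1 [211. 187.]
```

View pics/s5c.png

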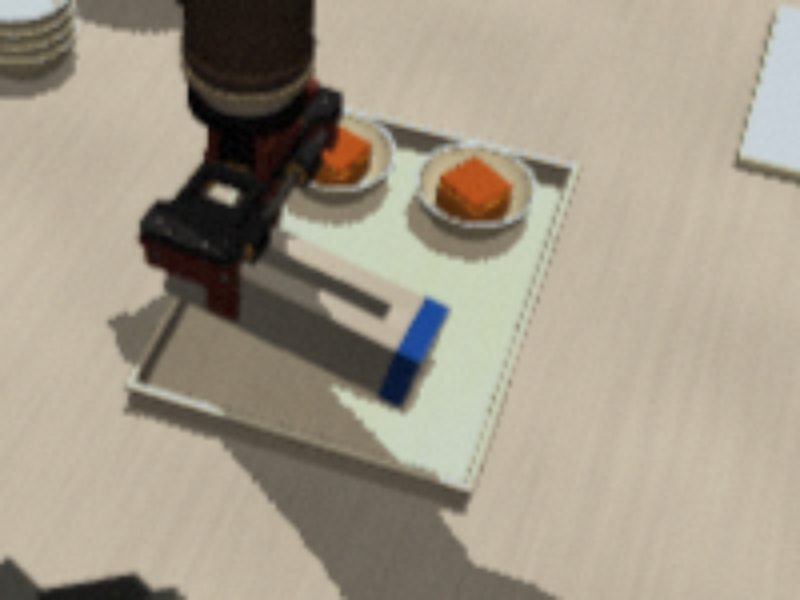

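step_arm(plan=[[-1.8,0,-0.4,0],[-3.6,0,-0.8,0],[-5,0,-1.1,0],[-5.5,0,-1.4,0],[-5.8,0,-1.7,0],[-6,0,-2,0],[-6.3,0,-2.3,0],[-6.3,0,-2.3,0]])

```text
t: 12.75
tcp_pos: [0.6608, -0.2091, 0.242]
ee_rot: [0.12, 3.138, -0.0]
wrist_force: [0.6, -0.5, -1.2]
width: 0.0541
grip_force: 6.0
```

Run:
```python
from h import *
for n in ['top','side']:
  s=snap(n)
  for q in ['holder','lifter']:
    print(q,[(np.array(d['position']).round(3).tolist(),round(d['confidence'],2)) for d in manip.spot_point(s,q)[:4]])
cv2.imwrite('pics/s6c.png',cv2.resize(s['pixels'][120:270,260:460,::-1],None,fx=3,fy=3))
st()
```

```text
holder [([0.362, 0.212, 0.028], 0.88)]
lifter []
holder [([0.363, 0.212, 0.023], 0.78), ([0.707, -0.21, 0.085], 0.66)]
lifter []
t 13.05 grasp [ 0.6605 -0.2091  0.0785] x [-0.9971  0.0767 -0.0003] F [ 0.4 -1.1 -0.8] w 0.0538 6.0
```

View pics/s6c.png

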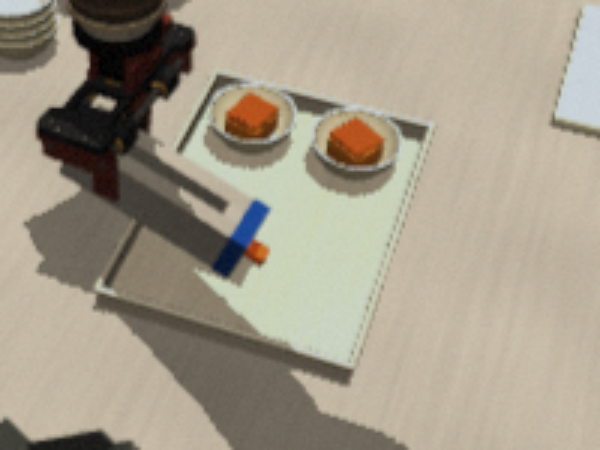

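step_arm(plan=[[0.3,0,-0.5,0],[0.6,0,-1,0],[0.6,0,-1,0],[0.6,0,-1,0]])

```text
t: 13.55
tcp_pos: [0.6545, -0.2087, 0.2517]
ee_rot: [0.121, 3.139, -0.0]
wrist_force: [1.0, -0.5, -0.8]
width: 0.054
grip_force: 6.0
```

Run:
```python
from h import *
s=snap('side'); px=s['pixels']
def handle(s,z=.008):
    hsv=cv2.cvtColor(s['pixels'],cv2.COLOR_RGB2HSV); m=cv2.inRange(hsv,(3,120,90),(22,255,255))
    n,l,stt,c=cv2.connectedComponentsWithStats(m)
    K=np.array(s['camera_matrix']); C=-s['Rw'].T@s['tw']
    for i in range(1,n):
        if stt[i,4]<8: continue
        d=s['Rw'].T@np.linalg.inv(K)@np.r_[c[i],1]; X=C+d*(z-C[2])/d[2]
        if .38<X[0]<.75 and -.45<X[1]<-.05: print('orange',c[i].round(1),stt[i,4],X)
handle(s)
cv2.imwrite('pics/s7c.png',cv2.resize(px[120:270,260:460,::-1],None,fx=3,fy=3))
st()
```

```text
orange [343.3 158.4] 187 [ 0.5923 -0.3886  0.008 ]
orange [378.6 166.9] 198 [ 0.4761 -0.394   0.008 ]
orange [346.  204.2] 33 [ 0.5198 -0.2069  0.008 ]
t 13.6 grasp [ 0.6546 -0.2087  0.0886] x [-0.9971  0.0767 -0.0004] F [ 0.5 -0.6 -1.2] w 0.0539 6.0
```

step_arm(plan=[[0,0,0,0],[0,0,0,0],[0.5,0,-0.5,0],[2,0,-0.8,0],[4,0,-0.8,0],[5.5,0,-0.8,0],[5.5,0,-0.8,0],[5.5,0,-0.8,0]], force=35)

```text
t: 14.6
tcp_pos: [0.6001, -0.2042, 0.2597]
ee_rot: [0.12, 3.139, 0.0]
wrist_force: [-0.5, -0.0, -2.8]
width: 0.0538
grip_force: 35.0
```

Run:
```python
from h import *
s=snap('side'); px=s['pixels']
cv2.imwrite('pics/s8c.png',cv2.resize(px[120:270,260:460,::-1],None,fx=3,fy=3))
st()
```

```text
t 14.65 grasp [ 0.6004 -0.2042  0.0966] x [-0.9971  0.0763 -0.0006] F [ 0.3 -0.  -2. ] w 0.0539 35.0
```

View pics/s8c.png

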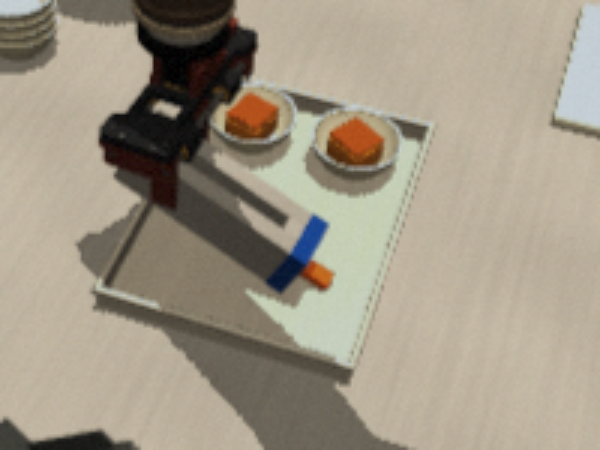

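step_arm(plan=[[-1.5,0,0,0],[-3.5,0,0,0],[-5.5,0,0,0],[-7.5,0,0,0],[-9.5,0,-0.2,0],[-11,0,-0.6,0],[-12.5,0,-1.2,0],[-12.5,0,-1.2,0]])

```text
t: 15.65
tcp_pos: [0.7254, -0.2136, 0.2712]
ee_rot: [0.119, 3.138, -0.0]
wrist_force: [-0.2, 0.0, -2.2]
width: 0.0539
grip_force: 35.0
```

Run:
```python
from h import *
s=snap('side'); px=s['pixels']
cv2.imwrite('pics/s9c.png',cv2.resize(px[120:270,260:460,::-1],None,fx=3,fy=3))
print(manip.spot_point(s,'lifter'))
st()
```

```text
[]
t 15.75 grasp [ 0.7238 -0.2139  0.1077] x [-0.9971  0.0766  0.001 ] F [-0.5  0.4 -1.9] w 0.0538 35.0
```

View pics/s9c.png

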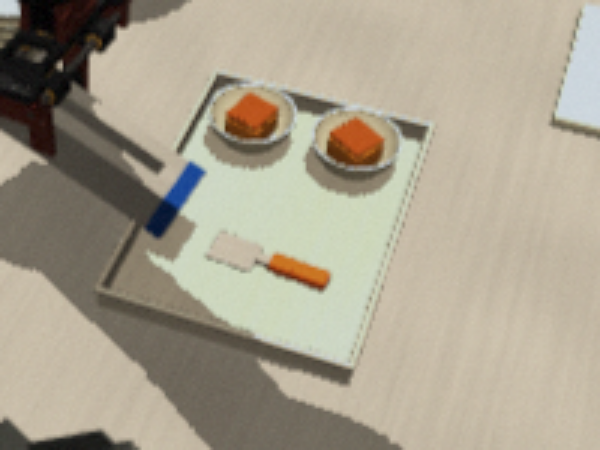

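The lifter lies flat and free in the pan, blade at about (235,250) and handle at about (300,270) in the crop, and the desserts are untouched. I'll lay the holder on the free counter between pan and rack so I can regrip it near the mouth.

step_arm(plan=[[-0.5,0,-4,0],[-0.5,0,-8,0],[3,5,-9,0],[6,9,-9,0],[9,13,-8,0],[12,17.3,-6,0],[14.8,17.3,-3,0],[14.8,17.3,-2,0]])

```text
t: 16.75
tcp_pos: [0.5872, -0.0294, 0.2899]
ee_rot: [-0.119, -3.135, -0.001]
wrist_force: [-0.0, 0.3, -2.6]
width: 0.0533
grip_force: 35.0
```

Run:
```python
from h import *
shift([.59,-.03,.0877])
for n in ['top','side']:
  s=snap(n)
  for q in ['holder','holder_mouth']:
    print(q,[(np.array(d['position']).round(3).tolist(),round(d['confidence'],2)) for d in manip.spot_point(s,q)[:4]])
```

```text
t 16.75 grasp [ 0.5865 -0.0293  0.1269] x [-0.9971  0.0757  0.0042] F [-0.   0.3 -2.6] w 0.0533 35.0
shift cm [-0.37 -0.04  3.92]
holder [([0.362, 0.21, 0.026], 0.66)]
holder_mouth [([0.524, -0.267, 0.005], 0.64)]
holder [([0.635, -0.033, 0.139], 0.65)]
holder_mouth [([0.461, -0.022, 0.065], 0.94), ([0.29, 0.036, 0.029], 0.81)]
```

step_arm(plan=[[0,0,1.5,0],[0,0,3,0],[0,0,3.8,0],[0,0,3.8,0]])

```text
t: 17.55
tcp_pos: [0.5897, -0.0301, 0.2523]
ee_rot: [-0.121, -3.137, 0.0]
wrist_force: [-0.7, 0.2, -1.7]
width: 0.054
grip_force: 35.0
```

step_arm(plan=[[0,0,0.2,0],[-0.4,0,1,0],[-0.9,0,1.8,0],[-1.4,0,2.7,0],[-1.8,0,3.7,0],[-2.2,0,4.7,0],[-2.5,0,5.8,0],[-2.5,0,6,0]], force=6)

```text
t: 18.55
tcp_pos: [0.6152, -0.0321, 0.1931]
ee_rot: [0.121, 3.139, 0.0]
wrist_force: [-0.6, 1.0, 5.3]
width: 0.0541
grip_force: 6.0
```

step_arm(plan=[[0,0,0,0],[0,0,0,0],[0,0,0,0]], gripper=1)

```text
t: 18.92
tcp_pos: [0.6148, -0.0321, 0.1936]
ee_rot: [0.121, 3.139, 0.0]
wrist_force: [0.5, -0.4, 0.5]
width: 0.0805
grip_force: 0.0
```

Run:
```python
from h import *
for n in ['top','side']:
  s=snap(n)
  for q in ['holder','holder_mouth']:
    print(q,[(np.array(d['position']).round(3).tolist(),round(d['confidence'],2)) for d in manip.spot_point(s,q)[:4]])
st()
```

```text
holder [([0.471, -0.022, 0.032], 0.56)]
holder_mouth [([0.472, -0.023, 0.026], 0.45)]
holder [([0.364, 0.212, 0.024], 0.93), ([0.661, -0.033, 0.026], 0.7)]
holder_mouth [([0.472, -0.023, 0.025], 0.67)]
t 19.23 grasp [ 0.6149 -0.032   0.0305] x [-0.9971  0.0767 -0.0001] F [-1.4  0.  -0.5] w 0.0876 0.0
```

step_arm(plan=[[5,0,0,0],[10.4,0,0,0],[10.4,0,0.3,0],[10.4,0,0.3,0]])

```text
t: 19.73
tcp_pos: [0.5121, -0.0239, 0.1908]
ee_rot: [0.12, 3.138, 0.0]
wrist_force: [0.7, -0.7, 0.9]
width: 0.088
grip_force: 0.0
```

step_arm(plan=[[0,0,0,0],[0,0,0,0],[0,0,0,0],[0,0,0,0],[0,0,0,0]], gripper=-1, force=6)

```text
t: 20.35
tcp_pos: [0.5113, -0.024, 0.1903]
ee_rot: [-0.121, -3.139, 0.0]
wrist_force: [0.4, 0.2, -1.2]
width: 0.0539
grip_force: 6.0
```

step_arm(plan=[[-0.2,0,-1.3,0],[-0.7,0,-2.5,0],[-1.2,0,-3.7,0],[-1.8,0,-4.9,0],[-2.5,0,-6,0],[-3.3,0,-7.1,0],[-4.2,0,-8.1,0],[-4.2,0,-8.1,0]])

```text
t: 21.35
tcp_pos: [0.554, -0.0273, 0.2723]
ee_rot: [0.121, 3.137, 0.0]
wrist_force: [0.4, -0.1, -0.9]
width: 0.0542
grip_force: 6.0
```

step_arm(plan=[[-1,0,-0.9,0],[-2.1,0,-1.7,0],[-2.1,0,-1.7,0]])

```text
t: 21.72
tcp_pos: [0.5752, -0.029, 0.2892]
ee_rot: [0.12, 3.137, -0.0]
wrist_force: [-0.1, 0.3, -0.5]
width: 0.0541
grip_force: 6.0
```

Run:
```python
from h import *
for n in ['top','side']:
  s=snap(n)
  for q in ['holder','holder_mouth']:
    print(q,[(np.array(d['position']).round(3).tolist(),round(d['confidence'],2)) for d in manip.spot_point(s,q)[:4]])
st()
```

```text
holder [([0.362, 0.213, 0.027], 0.88)]
holder_mouth []
holder [([0.676, -0.034, 0.018], 0.91), ([0.364, 0.21, 0.024], 0.8)]
holder_mouth [([0.533, -0.025, 0.148], 0.9), ([0.293, 0.034, 0.031], 0.87)]
t 22.02 grasp [ 0.5738 -0.0288  0.1252] x [-0.9971  0.0767  0.0003] F [ 0.7  0.7 -1.7] w 0.054 6.0
```

step_arm(plan=[[0,0,0,0],[0,0,0,0],[0,0,-5,0],[0,0,-10,0],[0,0,-15.1,0],[0.4,5,-15.1,0],[0.4,10,-15.1,0],[0.4,14.7,-15.1,0]], force=35)

```text
t: 23.02
tcp_pos: [0.5809, 0.1195, 0.4394]
ee_rot: [-0.121, -3.139, -0.0]
wrist_force: [0.3, -0.3, -2.7]
width: 0.0541
grip_force: 35.0
```

Run:
```python
from h import *
for n in ['side','wrist']:
  s=snap(n)
  for q in ['holder','holder_mouth','rack_top']:
    print(q,[(np.array(d['position']).round(3).tolist(),round(d['confidence'],2)) for d in manip.spot_point(s,q)[:4]])
shift([.581,.1184,.2165])
```

```text
holder [([0.361, 0.216, 0.024], 0.8), ([0.682, 0.115, 0.17], 0.69), ([0.576, 0.122, 0.274], 0.17)]
holder_mouth [([0.295, 0.037, 0.029], 0.89), ([0.541, 0.123, 0.297], 0.68)]
rack_top [([0.531, 0.19, 0.112], 0.71), ([0.637, 0.242, 0.048], 0.41)]
holder [([0.688, 0.11, 0.17], 0.82)]
holder_mouth [([0.544, 0.122, 0.298], 0.85)]
rack_top [([0.533, 0.189, 0.11], 0.87)]
t 23.43 grasp [0.5813 0.1163 0.2765] x [-0.9969  0.0791  0.0001] F [ 0.2 -0.6 -1.9] w 0.0541 35.0
shift cm [0.05 0.21 6.  ]
```

step_arm(plan=[[0,0.2,3,0],[0,0.2,6,0],[1.5,0.2,7.4,0],[3,0.2,8.9,0],[4.2,0.2,10.1,0],[5,0.2,10.9,0],[5.5,0.2,11.4,0],[5.5,0.2,11.4,0]])

```text
t: 24.42
tcp_pos: [0.5266, 0.124, 0.3254]
ee_rot: [-0.121, -3.139, -0.0]
wrist_force: [-0.2, -0.8, -1.9]
width: 0.0538
grip_force: 35.0
```

Run:
```python
from h import *
shift([.5209,.1229,.1563])
for n in ['side','wrist']:
  s=snap(n)
  for q in ['holder','holder_mouth']:
    print(q,[(np.array(d['position']).round(3).tolist(),round(d['confidence'],2)) for d in manip.spot_point(s,q)[:4]])
st()
```

```text
t 24.43 grasp [0.5266 0.124  0.1624] x [-0.997  0.077  0.   ] F [-0.2 -0.8 -1.9] w 0.0538 35.0
shift cm [ 0.56 -0.16  0.61]
holder [([0.632, 0.119, 0.057], 0.91), ([0.361, 0.212, 0.024], 0.82)]
holder_mouth [([0.488, 0.129, 0.182], 0.8), ([0.293, 0.034, 0.029], 0.71)]
holder [([0.629, 0.116, 0.059], 0.61)]
holder_mouth [([0.491, 0.125, 0.188], 0.55)]
t 24.73 grasp [0.527  0.1242 0.1627] x [-0.997   0.0768 -0.0006] F [ 0.2  0.4 -3.4] w 0.0537 35.0
```

step_arm(plan=[[0.1,-0.1,0.1,0],[0.2,-0.1,0.3,0],[0.3,-0.1,0.5,0],[0.3,-0.1,0.7,0],[0.3,-0.1,0.7,0]], force=5)

```text
t: 25.35
tcp_pos: [0.5235, 0.1236, 0.3183]
ee_rot: [-0.12, -3.139, -0.0]
wrist_force: [1.2, 0.7, 3.5]
width: 0.0535
grip_force: 5.0
```

step_arm(plan=[[0,0,0,0],[0,0,0,0],[0,0,0,0],[0,0,0,0]], gripper=1)

```text
t: 25.85
tcp_pos: [0.5235, 0.1234, 0.3183]
ee_rot: [-0.121, -3.139, 0.0]
wrist_force: [-0.5, -0.2, -0.6]
width: 0.087
grip_force: 0.0
```

Run:
```python
from h import *
for n in ['side','wrist']:
  s=snap(n)
  for q in ['holder','holder_mouth','other_holder']:
    print(q,[(np.array(d['position']).round(3).tolist(),round(d['confidence'],2)) for d in manip.spot_point(s,q)[:4]])
st()
```

```text
holder [([0.628, 0.117, 0.052], 0.93), ([0.363, 0.214, 0.024], 0.67)]
holder_mouth [([0.488, 0.126, 0.18], 0.93), ([0.291, 0.035, 0.027], 0.7), ([0.475, -0.37, 0.004], 0.33)]
other_holder [([0.639, 0.244, 0.05], 0.74)]
holder [([0.632, 0.112, 0.055], 0.67)]
holder_mouth [([0.491, 0.126, 0.181], 0.56)]
other_holder []
t 26.25 grasp [0.5236 0.1234 0.1555] x [-0.9971  0.0767 -0.    ] F [-0.8  0.6  0.1] w 0.0877 0.0
```

step_arm(plan=[[0,0,-3,0],[0,0,-8,0],[0,0,-14,0],[0,-5,-18,0],[0,-11,-20,0],[0,-17,-20,0],[5,-22,-20,0],[10,-22,-20,0]])

```text
t: 27.25
tcp_pos: [0.4056, -0.0912, 0.5182]
ee_rot: [-0.13, -3.139, 0.002]
wrist_force: [0.0, 1.7, 0.5]
width: 0.0875
grip_force: 0.0
```

Run:
```python
from h import *
st(); s=snap('side','sideE.png'); t=snap('top','topE.png')
for nm,p in (('s',s),('t',t)):
  for q in ['holder','holder_mouth','other_holder','lifter','bowl1','pan']:
    print(nm,q,[(np.array(d['position']).round(3).tolist(),round(d['confidence'],2)) for d in manip.spot_point(p,q)[:4]])
o=[]
for n,(y,x) in (('side',(230,200)),('top',(130,150))):
    a=cv2.imread(f'pics/{n}0.png');b=cv2.imread(f'pics/{n}E.png')
    o.append(np.hstack([cv2.resize(i[y:y+130,x:x+130],(400,300)) for i in (a,b)]))
cv2.imwrite('pics/cmp.png',np.vstack(o))
```

```text
t 27.25 grasp [ 0.4056 -0.0914  0.3552] x [-0.9966  0.0824  0.0002] F [0.  1.7 0.5] w 0.0875 0.0
s holder [([0.362, 0.215, 0.027], 0.8), ([0.63, 0.116, 0.054], 0.74)]
s holder_mouth [([0.486, 0.124, 0.182], 0.9), ([0.292, 0.039, 0.03], 0.85)]
s other_holder []
s lifter [([0.506, -0.204, 0.002], 0.85)]
s bowl1 [([0.581, -0.364, -0.0], 0.8), ([0.474, -0.369, 0.002], 0.73)]
s pan [([0.522, -0.268, 0.007], 0.7)]
t holder [([0.363, 0.211, 0.031], 0.91), ([0.631, 0.114, 0.05], 0.79)]
t holder_mouth [([0.288, 0.036, 0.028], 0.7)]
t other_holder [([0.637, 0.242, 0.045], 0.6)]
t lifter [([0.511, -0.205, 0.002], 0.96)]
t bowl1 [([0.583, -0.367, 0.001], 0.78), ([0.47, -0.369, 0.005], 0.73), ([0.53, 0.185, 0.106], 0.73)]
t pan [([0.52, -0.265, 0.004], 0.9)]
```

View pics/cmp.png

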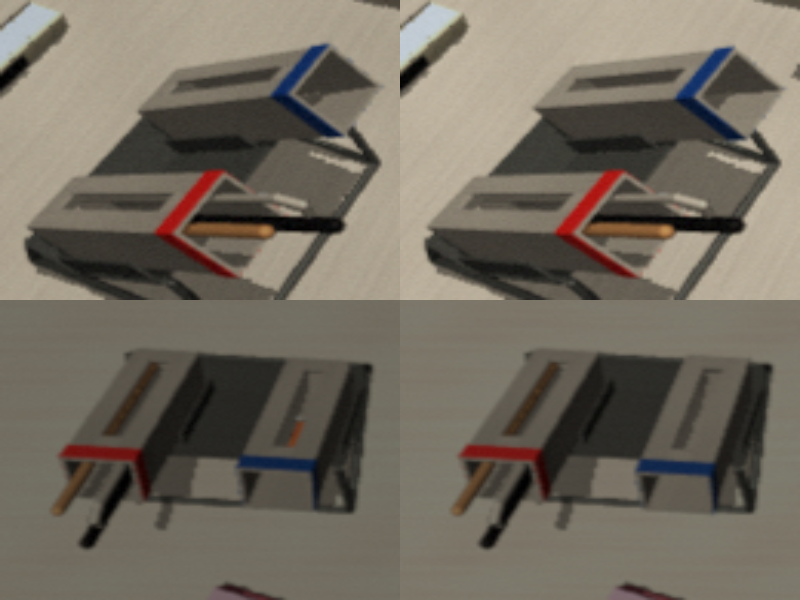

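The lifter, desserts and red holder are all right. The blue holder is about 2° flatter than before: its mouth corner shifted from (325,45) to (333,47) and its floor end rose from (140,105) to (137,100). It's probably hung up on the ledge by friction, so I'll nudge its lower end down gently with closed fingers.

step_arm(plan=[[-5,4,0,0],[-9,8,0,0],[-13,12,0,0],[-17,16,0,0],[-20,20,0,0],[-20.7,22.3,2,0],[-20.7,22.3,6,0],[-20.7,22.3,10,0]], gripper=-1)

```text
t: 28.95
tcp_pos: [0.6297, 0.1181, 0.4162]
ee_rot: [-0.12, -3.138, 0.001]
wrist_force: [-0.4, -0.4, -0.3]
width: 0.011
grip_force: 0.0
```

Run:
```python
from h import *
shift([.629,.1155,.125]);s=snap('side');cv2.imwrite('pics/s12.png',s['pixels'][:,:,::-1]); st()
```

```text
t 28.95 grasp [0.6296 0.118  0.2532] x [-0.9971  0.0766  0.001 ] F [-0.4 -0.4 -0.3] w 0.011 0.0
shift cm [ 0.02 -0.25 12.82]
t 29.0 grasp [0.627  0.1175 0.2475] x [-0.997   0.0769  0.0084] F [-2.   0.1 -4.1] w 0.0073 0.0
```

step_arm(plan=[[0,-0.2,4,0],[0,-0.2,8,0],[0,-0.2,11,0],[0,-0.2,11.7,0],[0,-0.2,12,0],[0,-0.2,12,0]])

```text
t: 29.75
tcp_pos: [0.6307, 0.1162, 0.2997]
ee_rot: [0.121, 3.138, 0.001]
wrist_force: [-0.8, 0.2, 0.2]
width: 0.0007
grip_force: 0.0
```

step_arm(plan=[[0,0,0.15,0],[0,0,0.3,0],[0,0,0.3,0]])

```text
t: 30.12
tcp_pos: [0.6303, 0.1163, 0.2955]
ee_rot: [0.121, 3.139, 0.0]
wrist_force: [0.5, -0.4, 0.0]
width: 0.0006
grip_force: 0.0
```

step_arm(plan=[[0,0,0.15,0],[0,0,0.3,0],[0,0,0.3,0]])

```text
t: 30.5
tcp_pos: [0.6302, 0.1162, 0.2922]
ee_rot: [-0.121, -3.139, 0.0]
wrist_force: [0.0, 0.4, 0.5]
width: 0.0006
grip_force: 0.0
```

```bash
python3 -c "
from h import *
st()"
```

```text
t 30.5 grasp [0.6302 0.1162 0.1292] x [-0.9971  0.0767  0.0004] F [0.  0.4 0.5] w 0.0006 0.0
```

step_arm(plan=[[0,0,0.4,0],[0,0,0.8,0],[0,0,0.8,0]])

```text
t: 30.88
tcp_pos: [0.6301, 0.1162, 0.2839]
ee_rot: [-0.12, -3.138, 0.0]
wrist_force: [-0.1, -0.1, -0.7]
width: 0.0001
grip_force: 0.0
```

step_arm(plan=[[0,0,0.15,0],[0,0,0.3,0],[0,0,0.3,0]])

```text
t: 31.25
tcp_pos: [0.6303, 0.1162, 0.2813]
ee_rot: [-0.121, -3.139, 0.0]
wrist_force: [0.2, 0.2, 0.9]
width: 0.0003
grip_force: 0.0
```

step_arm(plan=[[0,0,0.15,0],[0,0,0.3,0],[0,0,0.3,0]])

```text
t: 31.62
tcp_pos: [0.6303, 0.1162, 0.2783]
ee_rot: [-0.121, -3.139, 0.0]
wrist_force: [-1.2, 0.1, 0.3]
width: 0.0008
grip_force: 0.1
```

step_arm(plan=[[0,0,0.1,0],[0,0,0.2,0],[0,0,0.2,0]])

```text
t: 32.0
tcp_pos: [0.6303, 0.1162, 0.2763]
ee_rot: [-0.121, -3.139, 0.0]
wrist_force: [0.3, 0.9, -0.1]
width: 0.0005
grip_force: 0.1
```

step_arm(plan=[[0,0,0.1,0],[0,0,0.2,0],[0,0,0.2,0]])

```text
t: 32.38
tcp_pos: [0.6305, 0.1162, 0.2746]
ee_rot: [0.121, 3.139, 0.0]
wrist_force: [0.8, 0.5, 1.1]
width: 0.0002
grip_force: 0.6
```

step_arm(plan=[[0,0,0.1,0],[0,0,0.2,0],[0,0,0.2,0]])

```text
t: 32.75
tcp_pos: [0.6305, 0.1158, 0.2726]
ee_rot: [0.121, 3.139, -0.001]
wrist_force: [1.7, -2.3, 3.0]
width: 0.001
grip_force: 3.1
```

Run:
```python
from h import *
st(); s=snap('side'); b=s['pixels'][:,:,::-1]; a=cv2.imread('pics/side0.png'); e=cv2.imread('pics/sideE.png')
cv2.imwrite('pics/cmp2.png',np.hstack([cv2.resize(i[230:330,220:330],None,fx=2.4,fy=2.4,interpolation=cv2.INTER_CUBIC) for i in (a,e,b)]))
```

```text
t 32.75 grasp [0.6307 0.1157 0.1096] x [-0.997   0.0771 -0.0007] F [ 1.7 -2.3  3. ] w 0.001 3.1
```

View pics/cmp2.png

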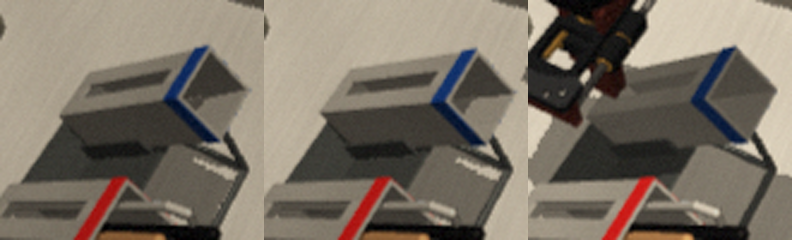

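```bash
cat >> h.py <<'E'
def blue(im,box):
    x,y,w,h=box; c=im[y:y+h,x:x+w]; hsv=cv2.cvtColor(c,cv2.COLOR_BGR2HSV); m=cv2.inRange(hsv,(105,130,30),(125,255,255))
    p=np.argwhere(m)[:,::-1]+[x,y]; r=cv2.minAreaRect(p.astype(np.float32))
    return len(p),p.mean(0),p.min(0),p.max(0)
BX={'side':(270,240,70,50),'top':(215,185,50,30)}
E
python3 - <<'E'
from h import *
n={'side':snap('side')}
print('s0',*blue(cv2.imread('pics/side0.png'),BX['side'])); print('sE',*blue(cv2.imread('pics/sideE.png'),BX['side']))
print('sN',*blue(np.ascontiguousarray(n['side']['pixels'][:,:,::-1]),BX['side']))
print('t0',*blue(cv2.imread('pics/top0.png'),BX['top'])); print('tE',*blue(cv2.imread('pics/topE.png'),BX['top']))
s=n['side']; X=np.array([.494,.125,.182]); 
a=np.array([-.705,.054,.707]); nn=np.array([.705,-.054,.707]); yy=np.array([.077,.997,0])
for nm,d in (('axis',a),('norm',nn),('y',yy)): print(nm,'px per mm',(proj(s,X+d*.005)-proj(s,X-d*.005))/10)
E
```

```text
s0 200 [297.83 270.55] [288 250] [310 288]
sE 205 [298.9707 270.7366] [290 251] [310 289]
sN 191 [297.3665 270.2356] [288 250] [309 288]
t0 112 [240.4911 200.5179] [228 198] [252 211]
tE 110 [239.9    202.0909] [228 199] [252 206]
axis px per mm [ 0.3194 -0.0484]
norm px per mm [-0.3252 -0.3323]
y px per mm [-0.2362  0.3973]
```

step_arm(plan=[[0,0,-1,0],[0,0,-4,0],[0,0,-10,0],[0,0,-16,0],[0,-5,-22,0],[0,-11,-24,0],[5,-17,-24,0],[10,-22,-24,0]])

```text
t: 33.85
tcp_pos: [0.5372, -0.0734, 0.5123]
ee_rot: [0.121, 3.139, 0.001]
wrist_force: [-0.2, -0.9, 0.6]
width: 0.0003
grip_force: 0.0
```

Run:
```python
from h import *
st()
for n in ('side','top'):
    s=snap(n); f=np.ascontiguousarray(s['pixels'][:,:,::-1])
    print(n,*blue(f,BX[n]))
    a=cv2.imread(f'pics/{n}0.png')
    for q in ['holder','holder_mouth','other_holder','lifter']: print(q,[np.array(d['position']).round(3).tolist() for d in manip.spot_point(s,q)[:2]])
    # subpixel shift of whole-tube patches vs start
    for nm,(x,y,w,h) in ({'tube':(245,252,70,40),'red':(212,305,60,40)} if n=='side' else {'tube':(230,150,38,55),'red':(172,152,38,50)}).items():
        g=[cv2.cvtColor(i[y:y+h,x:x+w],cv2.COLOR_BGR2GRAY).astype(np.float32) for i in (a,f)]
        e=cv2.imread(f'pics/{n}E.png'); g.append(cv2.cvtColor(e[y:y+h,x:x+w],cv2.COLOR_BGR2GRAY).astype(np.float32))
        print(nm,'now mean|d|',np.abs(g[1]-g[0]).mean().round(2),'before push',np.abs(g[2]-g[0]).mean().round(2))
```

```text
t 33.85 grasp [ 0.5372 -0.0734  0.3493] x [-0.997   0.0772 -0.0002] F [-0.2 -0.9  0.6] w 0.0003 0.0
side 190 [297.4316 269.8632] [288 250] [309 288]
holder [[0.361, 0.213, 0.024], [0.627, 0.115, 0.046]]
holder_mouth [[0.492, 0.127, 0.184], [0.292, 0.037, 0.03]]
other_holder [[0.638, 0.243, 0.05]]
lifter [[0.504, -0.206, -0.0]]
tube now mean|d| 8.72 before push 13.17
red now mean|d| 7.16 before push 7.37
top 109 [240.4037 200.5505] [228 198] [252 212]
holder [[0.626, 0.112, 0.049], [0.361, 0.21, 0.028]]
holder_mouth [[0.487, 0.124, 0.187]]
other_holder [[0.639, 0.242, 0.046]]
lifter [[0.627, 0.116, 0.046]]
tube now mean|d| 12.95 before push 9.26
red now mean|d| 14.09 before push 6.7
```

```bash
python3 -c "
from bench import manip
print(manip.sign_off())"
```

```text
the job is handed in; nothing more can be done
None
```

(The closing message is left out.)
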